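# Open the counterweighted die book and set the missing die

### The job

Lift the die book's leaf by its wire handle past its balance point and bring it all the way back until the counterweight leans on its rubber stop, so that it stays open by itself; do not let it drop or slam either way and do not force it against the stop. Then lay the loose brass die with the raised ring, ring up, in the free part of the channel and slide it gently along until it butts squarely against the row of dies already set, leaving everything else on the bench where it is.

Things in the scene. Friction and masses are not known exactly. Their poses are not given: they have to be found in the camera images.
- holder: the die book's fixed base: red cast bed, 300 mm wide (y), 121 mm deep (x), 95 mm high to the floor of its die channel; origin on the bench; +x points to the hinge, +y to its yellow end block, z up. Hinge axis along y at x +75, z +118 mm; red hinge cheeks at y +-150 mm, x +22 to +88 mm, up to 135 mm high. It is heavy and stays put; touching it lightly is fine
- hinge (a point): point on the hinge axis, midway along it (base frame x +75, y 0, z +118 mm); axes as the base's
- pivot (a joint): leaf angle: 0 closed, grows as the front edge is lifted up and back over the hinge. Below the balance point (somewhere in 0.75 to 1.15 rad, it depends on the leaf's weight) it falls shut, above it falls open. It rests open between 1.62 and 2.08 rad, where the counterweight meets rubber stops; their bolts are set differently each time, so feel for it. Hardly any friction
- leaf: the steel leaf, 262 mm wide (y), 12 mm thick, reaching 135 mm forward from the hinge; about 3.2 kg, mostly balanced by a steel bar behind the hinge (bar axis at leaf x +75, z +25 mm): 2 to 7 N at the handle lift it or hold it back. Origin on the hinge axis; at angle 0 its axes are the base's; it turns about +y. Pushing on at the stop with over 20 N at the handle is forcing it
- handle (a point): middle of the wire handle's grip bar: round, 10 mm thick, 120 mm long, along the leaf's y, at leaf x -180, z +20 mm. Free room of 40 mm between the bar and the leaf's front edge, open below. The bar turns in a light pinch as the leaf swings, so a gripper can keep pointing straight down
- channel (a point): middle of the die channel, on its floor (base frame x -20, y 0, z 95 mm); axes as the base's. The channel runs along y between rails 8 mm high, 86 mm apart; open at its -y end (y -142 mm) and free from there to the row
- row: the two brass dies already clamped in the channel, shaped as the loose one, fixed; origin on the channel floor at the middle of the row's free end face, which looks along -y; axes as the base's. How far the row reaches varies
- die: the die to set: brass block 80 (x) by 44 (y) by 12 mm, raised ring 34 mm wide and 3 mm high on top; 0.33 kg; origin at the centre of its underside, z up. Goes in with its long side across the channel, either way round; home, its origin is 22 mm from the row's face, on the floor. No finger room between die and row then: set it down short of the row and push it along
- die_blue: bystander: blue die, 80 x 44 x 12 mm with a raised bar
- die_green: bystander: green die, 80 x 44 x 12 mm with a raised diamond
- mallet: bystander: hammer with a wooden handle, lying on the bench
- brush: bystander: brush lying on the bench
- ink_tin: bystander: ink tin 66 mm across, 75 mm high
- tape: bystander: roll of yellow tape, 90 mm across, 25 mm high
- gauge: bystander: steel sliding gauge, 150 mm long, lying on the bench
There are look-alikes about, which are no part of the job. What is shaped like the die but grey or white is not meant.

How it is judged:
By the outcome, as a careful person would: the job done as asked, in the order asked, and still so for the second after the job is handed in, with the robot touching nothing.
It also fails if it takes over 72 s, if anything falls off the work surface, if the arm or the gripper's body presses on something with over 40 N, if the wrist force passes 120 N, or if a joint passes its speed limit or range.

### The arm

A 6-joint arm with a two-finger parallel gripper is mounted at the origin on the work surface. World frame = base frame: x ahead of the robot, y to its left, z up, the work surface at z = 0. Lengths are in m, angles in rad, forces in N, time in s.
With the tool pointing down it reaches from about 0.375 to 0.9 m from the base axis. Payload 3.1 kg.
Tool frame: the origin (TCP) lies at the centre of the arm's flange, where the gripper is bolted on; the fingertips stand 173 mm ahead of it and the grasp point (between the pads) lies 155 mm ahead of it (tip_extent is the distance from the TCP to the fingertips, in m); z points along the fingers, y is the direction in which the jaws open and shut (so a half turn about z gives the same grasp; the last joint's range is limited). The gripper opens to 85 mm and grips with 20 to 120 N. Pads are 22 mm wide; open, the fingers measure 114 mm over their backs; the gripper's body (76 mm by 85 mm) begins 54 mm behind the grasp point. The pads swing forward as they close: fully open they stand 13 mm farther back than shut.
Start: joints at [1.101, 0.527, 1.433, -0, 1.181, -0.178], TCP at [0.18, 0.599, 0.405] pointing down, gripper open.
Joint ranges: [-3.08, 3.08], [-0.75, 2.2], [0.22, 2.44], [-1.43, 4.57], [0, 2.65], [-2.85, 2.85]. Speed limits (rad/s): [2.79, 2.79, 3.14, 3.14, 3.14, 3.14].

### API

Orientations are given as a unit quaternion [x, y, z, w].
In Python, from station import sense, snapshot, sign_off, tip_extent gives the robot as it stands. The module is installed in compiled form; this text tells all that it offers.
- The arm moves only by the tool servo_tool, never from a script. Its argument "rows" is a list of rows, each a list of 3 entries, a list of its own where there are three numbers: the shift along the tool's x, y, z in mm, then the turn about the tool's z in degrees, then the opening, from -1 (shut) to 1 (fully open), so that 0 is half open. A call has 1 to 8 rows; each row is the pose to reach, as a shift and turn from the pose measured when the call began, along the tool's axes at that moment; what a row does not reach only later rows make up. A row lasts 1/10 s, in which the tool goes at most 50 mm and 8.59 degrees, less where a joint would pass 70% of its speed; a pose out of reach is approached as far as the arm can. A call with a gripper value outside its range is refused whole. The fingers move at their own pace and stop on an object; "force" is the grip in N (left out, the last holds). Time passes only in rows, so rows that repeat a pose let the fingers close. It gives the time, the measured TCP pose, the force and the opening at its end, in the units of the state.
- sense(): the state, without advancing time (a new reading comes with each control period).
- snapshot(name): name is "side" or "top" or "wrist"; returns a dict with "image" (400x640x3 uint8, blue, green, red), "z_map" (400x640 float32, m along the optical axis (not along the pixel's ray), 0 where there is no reading), "vertical_fov" (degrees; the focal length in pixels is half the picture's height over the tangent of half this angle, whatever the lens; pixels are square), "cx", "cy" (the principal point, pixels), "cam_to_world" (4x4, takes a point from camera to world coordinates). Camera axes: x right, y down, z forward; pixel columns grow to the right and rows downward; lengths in m; the calibration is good to about 2 mm. A picture is of the moment at which its call begins.
- sign_off(): hands the job in, once; it reports no verdict.
The state is a dict: "t": time; "q": joint angles; "qd": joint speeds; "tau": joint torques, N m; "tcp_pos": TCP position; "tool_rot": TCP orientation; "force": force on the tool from outside, world axes, zero at the start; "ft_torque": the same for the moment, N m; "finger_gap": opening from 0.0 (shut) to 1.0 (fully open).
Only numpy, scipy, OpenCV 4.12 (cv2) and the standard library are available. Lean on these libraries where they do the work, as an engineer would, in place of code of your own. Each camera call takes 0.05 s, during which the arm holds its last target. There are 200 camera calls.

## Working session

There is one attempt and no reset: what is moved stays moved. The work goes in short steps, Python scripts to look and compute and a tool call to move; the robot and the scene stay as the last step left them, time stands still between calls to the robot, and variables do not carry over. Pictures are saved under pics/ and viewed, about 8 in all and at most 12, crops included, and the job is handed in when it is done.

Besides the shell and the picture viewer there is one more tool, called after "Emit:" as name(argument=value, ...) on one line, values as JSON. servo_tool: Moves the arm, as the interface text tells. Its arguments: {"type":"object","properties":{"rows":{"type":"array"},"force":{"type":"number"}},"required":["rows"]}

```bash
mkdir -p pics; cat > h.py <<'E'
import numpy as np,cv2
from station import sense,snapshot,sign_off,tip_extent
def snap(n,f=None):
    s=snapshot(n)
    if f: cv2.imwrite('pics/'+f,s['image']); np.savez('pics/'+f[:-4]+'.npz',**s)
    return s
def world(s):
    h,w=s['z_map'].shape; f=h/2/np.tan(np.radians(float(s['vertical_fov']))/2)
    u,v=np.meshgrid(np.arange(w),np.arange(h)); z=s['z_map']
    p=np.stack([(u-s['cx'])/f*z,(v-s['cy'])/f*z,z],-1)
    T=s['cam_to_world']; P=p@T[:3,:3].T+T[:3,3]; P[z==0]=np.nan
    return P
E
python3 - <<'E'
from h import *
for n in('top','side'):
    s=snap(n,n+'1.png');print(n,s['cam_to_world'].round(3).tolist(),s['vertical_fov'])
s=sense();print(s['t'],s['tcp_pos'],s['tool_rot'],s['finger_gap'],tip_extent)
E
```

```text
top [[0.006, -0.989, 0.15, 0.292], [-1.0, -0.006, -0.001, 0.058], [0.002, -0.15, -0.989, 1.583], [0.0, 0.0, 0.0, 1.0]] 45.19928252051598
side [[0.83, -0.27, 0.489, -0.321], [-0.558, -0.437, 0.705, -1.191], [0.023, -0.858, -0.513, 1.012], [0.0, 0.0, 0.0, 1.0]] 42.68933965419376
0.1 [0.17961534 0.59830375 0.40382289] [ 1.45380535e-01  9.89375322e-01 -9.29684205e-04 -3.29970220e-04] 0.9996443656437212 0.1734
```

View pics/top1.png

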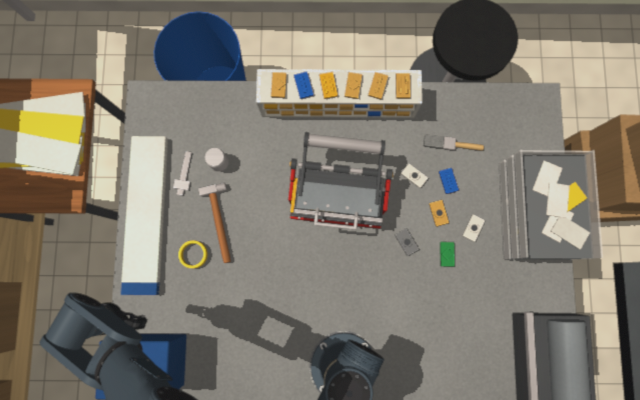

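View pics/side1.png

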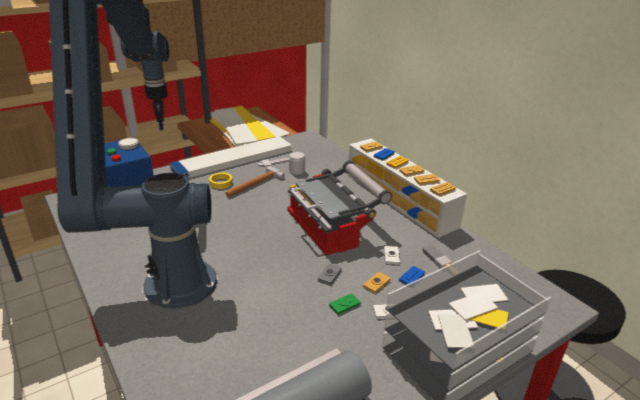

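The top view shows the holder at (338,190), closed, with its handle along about (316,212)-(378,226). Candidates for the die are brass with ring (439,213), white (415,175) and (474,228), grey (406,242), and the orange ones in the rack (280–403,85). I choose (439,213): it is the only brass one with a ring lying on the bench. Next is a close crop plus the measurements.

```bash
python3 - <<'E'
from h import *
s=dict(np.load('pics/top1.npz'));im=s['image'];P=world(s)
a=cv2.resize(im[125:265,270:500],None,fx=3.4,fy=3.4,interpolation=cv2.INTER_CUBIC);cv2.imwrite('pics/crop1.png',a)
# die
hsv=cv2.cvtColor(im,cv2.COLOR_BGR2HSV)
m=np.zeros(im.shape[:2],bool);m[195:232,425:455]=1
d=m&(P[...,2]>0.006);q=P[d];print('die',d.sum(),q.mean(0),q.max(0))
r=cv2.minAreaRect((q[:,:2]*1000).astype(np.float32));print(r)
# holder region: high points
H=np.zeros_like(m);H[125:240,285:400]=1
q=P[H&(P[...,2]>.09)];
for lo in np.arange(.09,.2,.01):
    k=q[(q[:,2]>=lo)&(q[:,2]<lo+.01)];print(round(lo,2),len(k),k.mean(0).round(3) if len(k) else '')
lf=q[(q[:,2]>.105)&(q[:,2]<.15)]
print(cv2.minAreaRect((lf[:,:2]*1000).astype(np.float32)))
b=H&(P[...,2]>.06)
for v,u in [(215,316),(220,330),(222,345),(226,360),(228,375),(141,320),(145,360),(195,330),(200,360)]:
    print((u,v),P[v-1:v+2,u].round(3).tolist())
E
```

```text
die 350 [ 0.4894104  -0.31292877  0.01224663] [ 0.5499274  -0.26942728  0.02493451]
((489.5452880859375, -318.10333251953125), (119.81183624267578, 97.63483428955078), 0.5705966353416443)
0.09 587 [0.48  0.008 0.096]
0.1 492 [0.496 0.043 0.104]
0.11 334 [0.564 0.024 0.118]
0.12 3296 [0.547 0.019 0.125]
0.13 697 [0.562 0.014 0.133]
0.14 286 [0.557 0.016 0.144]
0.15 492 [0.682 0.002 0.156]
0.16 418 [0.687 0.005 0.163]
0.17 8 [0.687 0.044 0.171]
0.18 0 
0.19 0 
0.2 0 
((568.0450439453125, 17.557357788085938), (321.9952087402344, 280.87420654296875), 82.9766616821289)
(316, 215) [[0.467, 0.087, 0.142], [0.465, 0.087, 0.138], [0.461, 0.086, 0.145]]
(330, 220) [[0.458, 0.044, 0.095], [0.462, 0.043, 0.026], [0.46, 0.043, 0.017]]
(345, 222) [[0.452, -0.003, 0.096], [0.449, -0.003, 0.093], [0.446, -0.003, 0.092]]
(360, 226) [[0.446, -0.055, 0.023], [0.445, -0.056, 0.006], [0.442, -0.056, 0.006]]
(375, 228) [[0.441, -0.104, 0.02], [0.439, -0.106, 0.005], [0.436, -0.106, 0.002]]
(320, 141) [[0.692, 0.076, 0.162], [0.69, 0.076, 0.159], [0.687, 0.076, 0.16]]
(360, 145) [[0.68, -0.046, 0.162], [0.677, -0.046, 0.161], [0.675, -0.046, 0.16]]
(330, 195) [[0.531, 0.044, 0.127], [0.528, 0.044, 0.129], [0.525, 0.044, 0.125]]
(360, 200) [[0.517, -0.048, 0.123], [0.514, -0.048, 0.123], [0.51, -0.048, 0.127]]
```

View pics/crop1.png

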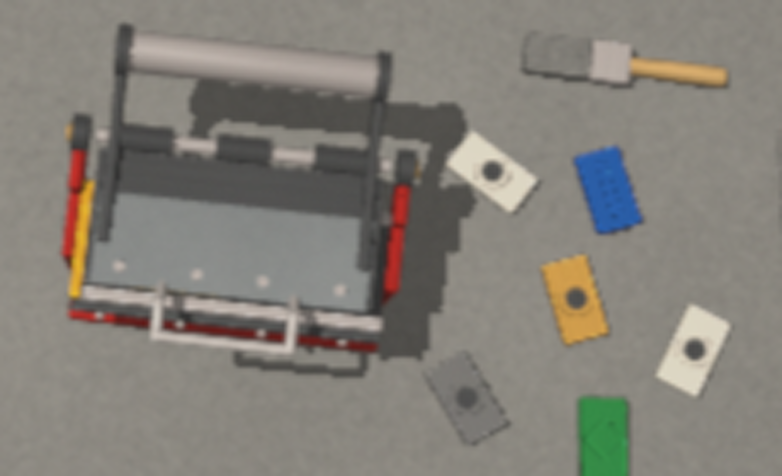

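```bash
cat >> h.py <<'E'
def atz(s,u,v,z):
    f=200/np.tan(np.radians(float(s['vertical_fov']))/2);T=s['cam_to_world']
    d=T[:3,:3]@np.array([(u-s['cx'])/f,(v-s['cy'])/f,1]);return T[:3,3]+d*(z-T[2,3])/d[2]
E
python3 - <<'E'
from h import *
s=dict(np.load('pics/top1.npz'));im=s['image'];P=world(s)
c=lambda u,v,z:atz(s,270+u/3.4-.35,125+v/3.4-.35,z).round(4)
print('bar',c(155,336,.143),c(295,348,.143))
print('cwbar',c(128,50,.17),c(385,73,.17))
print('hinge',c(140,138,.125),c(345,158,.125))
hsv=cv2.cvtColor(im,cv2.COLOR_BGR2HSV)
def blob(name,lo,hi,box,z):
    m=cv2.inRange(hsv,lo,hi);k=np.zeros_like(m);k[box[1]:box[3],box[0]:box[2]]=255;m&=k
    c=cv2.convexHull(np.argwhere(m)[:,::-1].astype(np.float32))[:,0]
    w=np.array([atz(s,*p,z)[:2]*1000 for p in c],np.float32);print(name,cv2.minAreaRect(w),(m>0).sum())
blob('die',(10,90,80),(28,255,255),(425,195,455,232),.012)
blob('green',(40,80,50),(85,255,255),(430,235,465,272),.012)
# cw bar ridge fit from points
H=np.zeros(im.shape[:2],bool);H[125:165,300:390]=1
q=P[H&(P[...,2]>.15)];x,y=q[:,0],q[:,1];print('cw',np.polyfit(y,x,1),q[:,2].max())
# leaf plane
q=P[182:208,302:375].reshape(-1,3);q=q[(q[:,2]>.1)&(q[:,2]<.14)];A=np.c_[q[:,:2],np.ones(len(q))];print('leaf',np.linalg.lstsq(A,q[:,2],rcond=None)[0])
E
```

```text
bar [0.4384 0.0885 0.143 ] [ 0.4285 -0.0354  0.143 ]
cwbar [0.6916 0.1144 0.17  ] [ 0.672  -0.1147  0.17  ]
hinge [0.6216 0.1042 0.125 ] [ 0.6041 -0.0828  0.125 ]
die ((489.8382568359375, -315.234375), (81.31873321533203, 46.473358154296875), 15.333690643310547) 323
green ((354.8544921875, -338.3644104003906), (45.67009353637695, 78.63639831542969), 88.2843246459961) 347
cw [0.09809659 0.68450686] 0.17261245174408657
leaf [-0.01987201  0.00168449  0.13577136]
```

The crop confirms it: the brass die with the ring is at crop (575,299), with white, grey, blue and green dies around it. The handle's grip bar runs (155,336)-(295,348). I'm moving above the bar now.

```bash
cat >> h.py <<'E'
from scipy.spatial.transform import Rotation as R
YAW=-0.088; HINGE=np.array([.6128,.0108,.118])
def goto(p,ang=None,s=None):
    "shift (mm, tool axes) and turn (deg) to TCP p, tool y at world angle ang (deg, mod 180)"
    s=s or sense();M=R.from_quat(s['tool_rot']).as_matrix()
    d=M.T@(np.array(p)-s['tcp_pos'])*1000
    cur=np.degrees(np.arctan2(M[1,1],M[0,1]));t=0 if ang is None else -((ang-cur+90)%180-90)
    return d.round(1),round(t,1)
def handle(th,up=.155):
    b=np.array([-.18*np.cos(th)+.02*np.sin(th),0,.18*np.sin(th)+.02*np.cos(th)])
    return HINGE+R.from_euler('z',YAW).apply(b)+[0,0,up]
E
python3 -c "
from h import *
p=handle(0);print(p);p[2]=.404;print(goto(p,-5.04))"
```

```text
[0.43349651 0.02661956 0.293     ]
(array([-407.6, -474.5,    0.6]), np.float64(78.3))
```

Emit:
servo_tool(rows=[[[-408,-475,0],78,0],[[-408,-475,0],78,0],[[-408,-475,0],78,0],[[-408,-475,0],78,0],[[-408,-475,0],78,0],[[-408,-475,0],78,0],[[-408,-475,0],78,0],[[-408,-475,0],78,0]])

```text
t: 0.9
tcp_pos: [0.3422, 0.2311, 0.4046]
tool_rot: [0.681, 0.733, -0.001, 0.0]
force: [2.2, 0.3, -0.5]
finger_gap: 0.498
```

Emit:
servo_tool(rows=[[[-211,76,0],9.3,0],[[-211,76,0],9.3,0],[[-211,76,0],9.3,0],[[-211,76,0],9.3,0],[[-211,76,0],9.3,0],[[-211,76,0],9.3,0]])

```text
t: 1.5
tcp_pos: [0.4352, 0.0232, 0.4049]
tool_rot: [0.74, 0.673, -0.0, 0.001]
force: [-1.0, 1.2, -0.1]
finger_gap: 0.499
```

```bash
python3 - <<'E'
from h import *
s=snap('wrist','w1.png');P=world(s)
st=sense();print(st['tcp_pos'],st['force'],s['cam_to_world'].round(3).tolist())
q=P.reshape(-1,3);k=q[(q[:,2]>.133)&(q[:,2]<.16)&(abs(q[:,0]-.43)<.03)&(abs(q[:,1]-.03)<.08)]
if len(k): print(len(k),np.median(k,0),k.min(0),k.max(0),np.polyfit(k[:,1],k[:,0],1))
E
```

```text
[0.43393939 0.02483518 0.4046064 ] [-0.15558337  0.45799512  0.0670456 ] [[0.996, -0.09, -0.024, 0.442], [-0.094, -0.957, -0.276, 0.091], [0.002, 0.277, -0.961, 0.374], [0.0, 0.0, 0.0, 1.0]]
2242 [0.43606894 0.03433833 0.1419422 ] [ 0.42272478 -0.03795748  0.13335871] [0.45998093 0.09334786 0.14480619] [0.05520159 0.43622319]
```

View pics/w1.png

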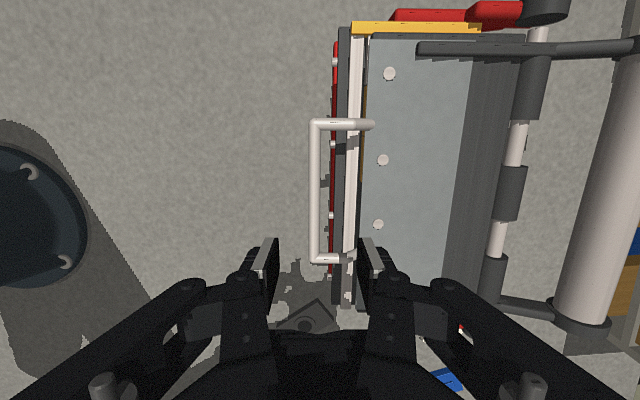

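The wrist view shows the bar from (315,122) to (315,262), with the fingers astride its line. I'll compute its ends exactly.

```bash
python3 - <<'E'
from h import *
s=dict(np.load('pics/w1.npz'))
a,b=atz(s,315,122,.138),atz(s,315,262,.138);print(a,b,(a+b)/2,np.arctan2(-(a-b)[0],(a-b)[1]))
P=world(s)
for v in (150,180,210,240):print(P[v,310:321:2].round(4)[:, [0,2]].tolist())
a,b=atz(s,538,40,.118),atz(s,492,272,.118);print('hinge',a,b,np.arctan2(-(a-b)[0],(a-b)[1]))
c=(atz(s,315,122,.138)+atz(s,315,262,.138))/2
print(goto([c[0],c[1],.293],-5.04))
E
```

```text
[0.44001948 0.0901331  0.138     ] [ 0.42792948 -0.03502422  0.138     ] [0.43397448 0.02755444 0.138     ] -0.0962996002698985
[[0.4338, 0.1413], [0.4355, 0.1423], [0.4371, 0.1434], [0.4388, 0.1424], [0.4404, 0.141], [0.442, 0.1403]]
[[0.4313, 0.1412], [0.433, 0.1414], [0.4347, 0.1425], [0.4364, 0.142], [0.438, 0.1415], [0.4397, 0.1379]]
[[0.4286, 0.1403], [0.4304, 0.1416], [0.4322, 0.143], [0.4339, 0.1432], [0.4356, 0.1421], [0.4346, 0.0001]]
[[0.4258, 0.1416], [0.4276, 0.1417], [0.4295, 0.1446], [0.4311, 0.1417], [0.4329, 0.1417], [0.4304, -0.0013]]
hinge [0.62707544 0.13705706 0.118     ] [ 0.60630966 -0.07422759  0.118     ] -0.09796875860365152
(array([ 2.900e+00, -1.000e-01,  1.116e+02]), np.float64(-0.3))
```

Emit:
servo_tool(rows=[[[3,0,50],0,0],[[3,0,90],0,0],[[3,0,112],0,0],[[3,0,112],0,0],[[3,0,112],0,-1],[[3,0,112],0,-1],[[3,0,112],0,-1],[[3,0,112],0,-1]], force=20)

```text
t: 2.35
tcp_pos: [0.4334, 0.0281, 0.2938]
tool_rot: [0.739, 0.673, -0.001, -0.0]
force: [-2.9, 1.7, 8.8]
finger_gap: 0.105
```

Emit:
servo_tool(rows=[[[0,0,0],0,-1],[[0,0,0],0,-1],[[0,0,0],0,-1],[[0,0,0],0,-1]])

```text
t: 2.75
tcp_pos: [0.4334, 0.0281, 0.2939]
tool_rot: [0.739, 0.673, -0.001, -0.0]
force: [-1.9, 0.8, -0.4]
finger_gap: 0.104
```

```bash
sed -i 's/^YAW=.*/YAW=-0.095; HINGE=np.array([.4334+.1792,.0281-.0171,.1188])/' h.py
cat >> h.py <<'E'
def arc(ths):
    s=sense();print('th',round(theta(s),3),'F',s['force'].round(1),'gap',s['finger_gap'].round(3))
    for t in ths: print(round(t,3),goto(handle(t),None,s)[0].round(0).tolist())
def theta(s):
    b=R.from_euler('z',-YAW).apply(s['tcp_pos']-[0,0,.155]-HINGE);return np.arctan2(b[2],-b[0])-np.arctan2(.02,.18)
E
python3 -c "
from h import *
arc(np.arange(.05,.41,.05))"
```

```text
Traceback (most recent call last):
  File "h.py", line 28, in arc
    s=sense();print('th',round(theta(s),3),'F',s['force'].round(1),'gap',s['finger_gap'].round(3))
                                                                         ^^^^^^^^^^^^^^^^^^^^^
AttributeError: 'float' object has no attribute 'round'
```

```bash
sed -i "s/s\['finger_gap'\].round(3)/round(s['finger_gap'],3)/" h.py
python3 -c "
from h import *
arc(np.arange(.05,.41,.05))"
```

```text
th 0.0 F [-1.9  0.8 -0.4] gap 0.104
0.05 [-0.0, 1.0, -9.0]
0.1 [-0.0, 3.0, -18.0]
0.15 [-0.0, 5.0, -27.0]
0.2 [-0.0, 8.0, -35.0]
0.25 [-0.0, 10.0, -44.0]
0.3 [-0.0, 14.0, -52.0]
0.35 [-0.0, 18.0, -60.0]
0.4 [-0.0, 22.0, -68.0]
```

Emit:
servo_tool(rows=[[[0,1,-9],0,-1],[[0,3,-18],0,-1],[[0,5,-27],0,-1],[[0,8,-35],0,-1],[[0,10,-44],0,-1],[[0,14,-52],0,-1],[[0,18,-60],0,-1],[[0,22,-68],0,-1]])

```text
t: 3.55
tcp_pos: [0.4548, 0.0261, 0.3623]
tool_rot: [0.739, 0.674, -0.002, -0.001]
force: [-4.8, -2.9, -2.3]
finger_gap: 0.107
```

```bash
python3 -c "
from h import *
arc(np.arange(.45,.81,.05))"
```

```text
th 0.399 F [-4.8 -2.9 -2.3] gap 0.107
0.45 [-0.0, 5.0, -8.0]
0.5 [-0.0, 10.0, -15.0]
0.55 [-0.0, 15.0, -23.0]
0.6 [-0.0, 21.0, -30.0]
0.65 [-0.0, 27.0, -36.0]
0.7 [-0.0, 34.0, -43.0]
0.75 [-0.0, 40.0, -49.0]
0.8 [-0.0, 47.0, -55.0]
```

Emit:
servo_tool(rows=[[[0,5,-8],0,-1],[[0,10,-15],0,-1],[[0,15,-23],0,-1],[[0,21,-30],0,-1],[[0,27,-36],0,-1],[[0,34,-43],0,-1],[[0,40,-49],0,-1],[[0,47,-55],0,-1]])

```text
t: 4.35
tcp_pos: [0.5008, 0.0216, 0.4184]
tool_rot: [0.739, 0.674, -0.004, -0.002]
force: [-8.8, -3.6, 4.6]
finger_gap: 0.105
```

```bash
python3 -c "
from h import *
arc(np.arange(.85,1.21,.05))"
```

```text
th 0.8 F [-8.8 -3.6  4.6] gap 0.105
0.85 [0.0, 8.0, -4.0]
0.9 [-0.0, 16.0, -9.0]
0.95 [-0.0, 24.0, -14.0]
1.0 [-0.0, 32.0, -18.0]
1.05 [-0.0, 40.0, -22.0]
1.1 [-0.0, 48.0, -25.0]
1.15 [-0.0, 57.0, -28.0]
1.2 [-0.0, 65.0, -31.0]
```

Emit:
servo_tool(rows=[[[0,8,-5],0,-1],[[0,16,-10],0,-1],[[0,24,-15],0,-1],[[0,32,-19],0,-1],[[0,40,-23],0,-1],[[0,48,-26],0,-1],[[0,56,-29],0,-1],[[0,64,-32],0,-1]])

```text
t: 5.15
tcp_pos: [0.5663, 0.0151, 0.451]
tool_rot: [0.739, 0.674, -0.003, -0.0]
force: [-0.7, -6.1, -0.1]
finger_gap: 0.104
```

```bash
python3 -c "
from h import *
arc(np.arange(1.25,1.61,.05))"
```

```text
th 1.204 F [-0.7 -6.1 -0.1] gap 0.104
1.25 [0.0, 9.0, 0.0]
1.3 [0.0, 18.0, -2.0]
1.35 [0.0, 26.0, -3.0]
1.4 [0.0, 36.0, -4.0]
1.45 [0.0, 45.0, -4.0]
1.5 [0.0, 54.0, -4.0]
1.55 [0.0, 63.0, -4.0]
1.6 [0.0, 72.0, -2.0]
```

Emit:
servo_tool(rows=[[[0,9,-1],0,-1],[[0,18,-2],0,-1],[[0,26,-3],0,-1],[[0,36,-4],0,-1],[[0,45,-4],0,-1],[[0,54,-4],0,-1],[[0,54,-4],0,-1]])

```text
t: 5.85
tcp_pos: [0.6226, 0.0093, 0.4552]
tool_rot: [0.739, 0.674, -0.002, 0.002]
force: [1.7, -4.3, 4.7]
finger_gap: 0.108
```

Emit:
servo_tool(rows=[[[0,0,0],0,-0.65],[[0,0,0],0,-0.65],[[0,0,0],0,-0.65],[[0,0,0],0,-0.65]])

```text
t: 6.25
tcp_pos: [0.6226, 0.0098, 0.4548]
tool_rot: [0.739, 0.674, -0.001, 0.002]
force: [2.2, 0.1, -1.7]
finger_gap: 0.176
```

```bash
python3 -c "
from h import *
arc(np.arange(1.52,1.69,.02))"
```

```text
th 1.516 F [ 2.2  0.1 -1.7] gap 0.176
1.52 [0.0, 1.0, 0.0]
1.54 [0.0, 4.0, 0.0]
1.56 [0.0, 8.0, 1.0]
1.58 [0.0, 12.0, 1.0]
1.6 [0.0, 15.0, 2.0]
1.62 [0.0, 19.0, 2.0]
1.64 [0.0, 22.0, 3.0]
1.66 [0.0, 26.0, 4.0]
1.68 [0.0, 29.0, 4.0]
```

Emit:
servo_tool(rows=[[[0,-2,0],0,-0.5],[[0,-5,0],0,-0.4],[[0,-8,0],0,-0.3],[[0,-8,0],0,-0.3]])

```text
t: 6.65
tcp_pos: [0.614, 0.0108, 0.4546]
tool_rot: [0.739, 0.674, -0.002, 0.001]
force: [2.6, 0.3, -1.7]
finger_gap: 0.345
```

Emit:
servo_tool(rows=[[[0,4,0],0,-0.3],[[0,8,1],0,-0.3],[[0,12,1],0,-0.3],[[0,16,2],0,-0.3],[[0,16,2],0,-0.3]])

```text
t: 7.15
tcp_pos: [0.6309, 0.0092, 0.4527]
tool_rot: [0.739, 0.674, -0.001, 0.002]
force: [2.8, 0.1, 0.9]
finger_gap: 0.352
```

Emit:
servo_tool(rows=[[[0,4,1],0,-0.3],[[0,8,2],0,-0.3],[[0,12,2],0,-0.3],[[0,16,3],0,-0.3],[[0,16,3],0,-0.3]])

```text
t: 7.65
tcp_pos: [0.6474, 0.0076, 0.4491]
tool_rot: [0.739, 0.674, -0.001, 0.002]
force: [3.4, -0.2, -1.8]
finger_gap: 0.352
```

Emit:
servo_tool(rows=[[[0,4,1],0,-0.3],[[0,8,2],0,-0.3],[[0,12,3],0,-0.3],[[0,16,5],0,-0.3],[[0,16,5],0,-0.3]])

```text
t: 8.15
tcp_pos: [0.6642, 0.006, 0.444]
tool_rot: [0.739, 0.674, -0.0, 0.003]
force: [4.7, 0.1, -0.8]
finger_gap: 0.349
```

Emit:
servo_tool(rows=[[[0,4,1],0,-0.3],[[0,8,3],0,-0.3],[[0,12,5],0,-0.3],[[0,12,5],0,-0.3]])

```text
t: 8.55
tcp_pos: [0.6759, 0.0049, 0.4384]
tool_rot: [0.739, 0.674, -0.001, 0.001]
force: [0.4, 0.4, -1.0]
finger_gap: 0.35
```

The force dropped from 4.7 N to 0.4 N: the leaf is resting on its stop. I'll lift straight off the bar and check.

Emit:
servo_tool(rows=[[[0,-1,-15],0,-0.2],[[0,-1,-40],0,-0.2],[[0,-1,-85],0,-0.2],[[0,-1,-85],0,-0.2]])

```text
t: 8.95
tcp_pos: [0.6752, 0.0054, 0.5308]
tool_rot: [0.739, 0.674, 0.002, 0.006]
force: [0.6, 0.9, 0.6]
finger_gap: 0.403
```

```bash
python3 - <<'E'
from h import *
s=sense();print(s['t'],s['tcp_pos'],s['force'].round(1))
w=snap('wrist','w2.png');cv2.imwrite('pics/w2s.png',cv2.resize(w['image'],None,fx=.8,fy=.8))
print(goto([.490,-.315,.52],-74.7))
E
```

```text
8.95 [0.67523543 0.00541903 0.53079311] [0.6 0.9 0.6]
(array([-336.1, -154.6,    8.1]), np.float64(69.4))
```

View pics/w2s.png

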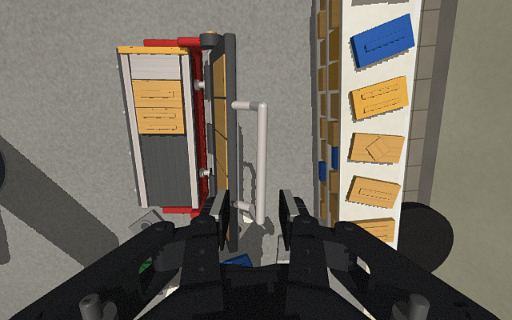

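The leaf now stands open on its own, with its handle at (262,165). The channel is exposed, with the two set dies at (160,105) and their free face at about v=134. Moving to the die.

Emit:
servo_tool(rows=[[[-336,-155,8],69.4,0.2],[[-336,-155,8],69.4,0.5],[[-336,-155,8],69.4,0.9],[[-336,-155,8],69.4,0.9],[[-336,-155,8],69.4,0.9],[[-336,-155,8],69.4,0.9],[[-336,-155,8],69.4,0.9],[[-336,-155,8],69.4,0.9]])

```text
t: 9.8
tcp_pos: [0.4868, -0.3178, 0.5187]
tool_rot: [0.991, 0.134, 0.001, 0.002]
force: [-0.1, 0.2, -0.3]
finger_gap: 0.95
```

```bash
python3 - <<'E'
from h import *
s=dict(np.load('pics/w2.npz'));P=world(s)
B=lambda p:R.from_euler('z',-YAW).apply(p-HINGE+R.from_euler('z',YAW).apply([.075,0,.118]))
for n,(u,v),z in [('rowL',(134,133),.107),('rowR',(185,135),.107),('rowLtop',(132,80),.107),('chanendL',(143,206),.095),('chanendR',(190,206),.095),('railLtop',(132,120),.103),('railR',(187,120),.103)]:
    p=atz(s,u/.8,v/.8,z);print(n,p.round(4),B(p).round(4))
q=P[100:160,175:225].reshape(-1,3);print('dies z',np.nanmedian(q[:,2]))
q=P[190:250,190:225].reshape(-1,3);print('floor z',np.nanmedian(q[:,2]))
print(sense()['tcp_pos'],goto([.490,-.315,.32],-74.7))
E
```

```text
rowL [0.4718 0.0302 0.107 ] [-0.067   0.0057  0.1062]
rowR [0.5596 0.0184 0.107 ] [0.0216 0.0023 0.1062]
rowLtop [0.4895 0.1162 0.107 ] [-0.0576  0.0931  0.1062]
chanendL [ 0.4483 -0.1155  0.095 ] [-0.0766 -0.1416  0.0942]
chanendR [ 0.5406 -0.1246  0.095 ] [ 0.0162 -0.1418  0.0942]
railLtop [0.4717 0.0523 0.103 ] [-0.0692  0.0278  0.1022]
railR [0.5665 0.0435 0.103 ] [0.026  0.028  0.1022]
dies z 0.10705084885435959
floor z 0.09486462137247131
[ 0.48681745 -0.31781672  0.51871675] (array([  3.6,  -2.6, 198.7]), np.float64(0.1))
```

Emit:
servo_tool(rows=[[[4,-3,50],0,0.9],[[4,-3,100],0,0.9],[[4,-3,150],0,0.9],[[4,-3,199],0,0.6],[[4,-3,199],0,0.6],[[4,-3,199],0,0.6]])

```text
t: 10.4
tcp_pos: [0.49, -0.3142, 0.319]
tool_rot: [0.991, 0.134, -0.0, 0.0]
force: [0.4, -0.3, 1.8]
finger_gap: 0.8
```

```bash
python3 - <<'E'
from h import *
st=sense();print(st['t'],st['tcp_pos'],st['finger_gap'])
s=snap('wrist','w3.png');P=world(s);im=s['image']
hsv=cv2.cvtColor(im,cv2.COLOR_BGR2HSV);m=cv2.inRange(hsv,(10,90,80),(28,255,255))
n,l,stt,c=cv2.connectedComponentsWithStats(m);
for i in range(1,n):
    if stt[i,4]>800:
        k=np.argwhere(l==i)[:,::-1].astype(np.float32);h=cv2.convexHull(k)[:,0]
        w=np.array([atz(s,*p,.012)[:2]*1000 for p in h],np.float32);print(c[i],stt[i],cv2.minAreaRect(w))
# finger tips: near points
z=s['z_map'];f=(z>0)&(z<.30)&(P[...,2]>.05);q=P[f];print('lowest finger z',np.percentile(q[:,2],[0,.5,1,2]))
E
```

```text
10.4 [ 0.48999176 -0.31420122  0.31902785] 0.8003619525436723
[317.83123342 188.84449602] [ 296  151   45   78 3016] ((491.54901123046875, -315.6198425292969), (80.2293472290039, 43.86799240112305), 15.310942649841309)
[615.44891827 327.35576923] [ 585  276   55   94 1664] ((428.5784912109375, -697.8170776367188), (127.83493041992188, 26.449966430664062), 0.14709588885307312)
lowest finger z [0.05000003 0.05119796 0.05236741 0.05467353]
```

View pics/w3.png

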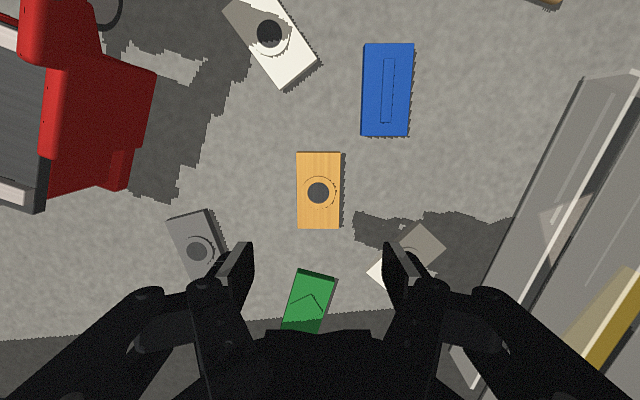

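The wrist view shows the brass die at (318,189) with its ring up and free room on both jaw sides; grey, white, blue and green dies stand clear. Going down.

```bash
python3 - <<'E'
from h import *
s=dict(np.load('pics/w3.npz'));P=world(s)
print('z ring',P[189-17:189+18,318].round(4)[::3,2], 'face',P[160,305:330:6,2].round(4))
print(goto([.4915,-.3156,.178],-74.7))
E
```

```text
z ring [0.0117 0.0114 0.0152 0.0144 0.0158 0.0149 0.0148 0.0148 0.0149 0.0151
 0.0131 0.0143] face [0.0096 0.0116 0.0121 0.0129 0.0132]
(array([  0.3,   0.3, 143.1]), np.float64(0.1))
```

Emit:
servo_tool(rows=[[[1,2,50],0,0.3],[[1,2,90],0,0.3],[[1,2,120],0,0.3],[[1,2,136],0,0.3],[[1,2,141],0,0.3],[[1,2,141],0,0.3]])

```text
t: 11.05
tcp_pos: [0.4934, -0.3177, 0.1817]
tool_rot: [0.991, 0.134, 0.002, 0.004]
force: [-0.1, 0.9, -0.2]
finger_gap: 0.651
```

Emit:
servo_tool(rows=[[[-1,-2,4],0,0.3],[[-1,-2,8],0,0.3],[[-1,-2,9],0,0.3],[[-1,-2,9],0,-0.3],[[-1,-2,9],0,-0.3],[[-1,-2,9],0,-0.3],[[-1,-2,9],0,-0.3],[[-1,-2,9],0,-0.3]], force=40)

```text
t: 11.85
tcp_pos: [0.4918, -0.3156, 0.1732]
tool_rot: [0.991, 0.134, 0.002, 0.003]
force: [-1.2, 1.7, 5.1]
finger_gap: 0.501
```

Emit:
servo_tool(rows=[[[0,0,-10],0,-0.3],[[0,0,-50],0,-0.3],[[0,0,-100],0,-0.3],[[0,0,-150],0,-0.3],[[0,0,-200],0,-0.3],[[0,0,-200],0,-0.3]])

```text
t: 12.45
tcp_pos: [0.4925, -0.3161, 0.3811]
tool_rot: [0.991, 0.134, 0.007, 0.01]
force: [1.0, -1.2, -2.5]
finger_gap: 0.497
```

```bash
cat >> h.py <<'E'
def base(x,y,z):
    r=R.from_euler('z',YAW);return HINGE*[1,1,0]+r.apply([x-.075,y,0])+[0,0,z]
E
python3 -c "
from h import *
s=sense();print(s['t'],s['tcp_pos'],s['force'].round(1),s['finger_gap'],base(-.02,-.055,0))
print(goto(base(-.02,-.055,.375),-95.5))"
```

```text
12.45 [ 0.49251122 -0.31606402  0.38106936] [ 1.  -1.2 -2.5] 0.49711329888607636 [ 0.51281122 -0.03474057  0.        ]
(array([  94.2, -265.9,    1.6]), np.float64(20.9))
```

Emit:
servo_tool(rows=[[[12,-35,0],5,-0.3],[[29,-83,0],13,-0.3],[[46,-130,0],20.9,-0.3],[[63,-178,0],20.9,-0.3],[[80,-225,0],20.9,-0.3],[[94,-266,1],20.9,-0.3],[[94,-266,1],20.9,-0.3],[[94,-266,1],20.9,-0.3]])

```text
t: 13.25
tcp_pos: [0.5121, -0.0334, 0.3748]
tool_rot: [0.999, -0.046, 0.008, 0.008]
force: [0.3, -0.8, -3.4]
finger_gap: 0.501
```

```bash
python3 - <<'E'
from h import *
s=sense();print(s['t'],s['tcp_pos'],s['force'].round(1),s['finger_gap'])
print(goto(base(-.02,-.055,.285),-95.5))
w=snap('wrist','w4.png')
E
```

```text
13.25 [ 0.51214539 -0.03342069  0.37475514] [ 0.3 -0.8 -3.4] 0.5012029353041259
(array([-0.7, -0.2, 89.8]), np.float64(0.2))
```

View pics/w4.png

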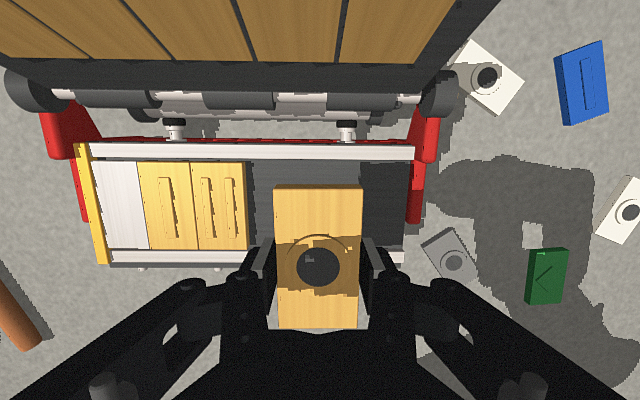

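The view shows the die held, ring up, over the channel; the row's free face is at u≈247 and the rails' inner edges at v≈160 and 249.

```bash
python3 - <<'E'
from h import *
s=dict(np.load('pics/w4.npz'));P=world(s)
B=lambda p:R.from_euler('z',-YAW).apply(p-base(0,0,0))
for n,u,v,z in [('face',247,165,.107),('face',248,245,.107),('backrail',140,159,.103),('backrail',405,160,.103),('frontrail',140,251,.103),('frontrail',245,250,.103),('frontrail',395,250,.103),('end',412,150,.103),('dieTL',274,185,.23),('dieTR',362,186,.23)]:
    p=atz(s,u,v,z);print(n,p.round(4),B(p).round(4))
z=P[170:240,255:272,2];print('floor',np.nanmedian(z))
q=P[195:225,285:350].reshape(-1,3);A=np.c_[q[:,:2],np.ones(len(q))];k=np.linalg.lstsq(A,q[:,2],rcond=None)[0];print('die top plane',k,q[:,2].mean())
E
```

```text
face [0.5557 0.0168 0.107 ] [0.0178 0.0004 0.107 ]
face [0.4833 0.0274 0.107 ] [-0.0552  0.004   0.107 ]
backrail [0.5689 0.1072 0.103 ] [0.0223 0.0916 0.103 ]
backrail [ 0.5467 -0.1182  0.103 ] [ 0.0216 -0.1349  0.103 ]
frontrail [0.4857 0.1287 0.103 ] [-0.0625  0.1051  0.103 ]
frontrail [0.477  0.0321 0.103 ] [-0.062   0.0081  0.103 ]
frontrail [ 0.4629 -0.1078  0.103 ] [-0.0627 -0.1324  0.103 ]
end [ 0.5547 -0.1243  0.103 ] [ 0.0302 -0.1402  0.103 ]
dieTL [ 0.5599 -0.0232  0.23  ] [ 0.0258 -0.0391  0.23  ]
dieTR [ 0.5559 -0.0598  0.23  ] [ 0.0253 -0.0759  0.23  ]
floor 0.09476750780247165
 ** On entry to DLASCL parameter number  4 had an illegal value
 ** On entry to DLASCL parameter number  4 had an illegal valueTraceback (most recent call last):
  File "<stdin>", line 7, in <module>
    x, resids, rank, s = _umath_linalg.lstsq(a, b, rcond,
                         ~~~~~~~~~~~~~~~~~~~^^^^^^^^^^^^^
                                             signature=signature)
                                             ^^^^^^^^^^^^^^^^^^^^
    raise LinAlgError("SVD did not converge in Linear Least Squares")
numpy.linalg.LinAlgError: SVD did not converge in Linear Least Squares
```

Emit:
servo_tool(rows=[[[-1,0,40],0,-0.3],[[-1,0,70],0,-0.3],[[-1,0,86],0,-0.3],[[-1,0,94],0,-0.3],[[-1,0,98],0,-0.3],[[-1,0,101],0,-0.3],[[-1,0,101],0,-0.3]])

```text
t: 14.0
tcp_pos: [0.5133, -0.0371, 0.275]
tool_rot: [0.999, -0.048, 0.009, 0.009]
force: [-1.4, -0.7, 1.7]
finger_gap: 0.501
```

Emit:
servo_tool(rows=[[[0,0,2],0,-0.3],[[0,0,4],0,-0.3],[[0,0,4],0,-0.3]])

```text
t: 14.3
tcp_pos: [0.513, -0.0369, 0.2722]
tool_rot: [0.999, -0.047, 0.009, 0.009]
force: [-5.3, -0.7, 7.2]
finger_gap: 0.504
```

Emit:
servo_tool(rows=[[[0,0,1],0,-0.3],[[0,0,2],0,-0.3],[[0,0,2],0,-0.3]])

```text
t: 14.6
tcp_pos: [0.5128, -0.0368, 0.272]
tool_rot: [0.999, -0.047, 0.01, 0.009]
force: [-5.2, -0.3, 11.1]
finger_gap: 0.499
```

The tool is tilted about 1°, which puts the die some 3 mm toward the back rail. I'll lift slightly, shift forward and set it down again.

Emit:
servo_tool(rows=[[[0,0,-3],0,-0.3],[[-1,0,-5],0,-0.3],[[-2,0,-5],0,-0.3],[[-2,0,-5],0,-0.3]])

```text
t: 15.0
tcp_pos: [0.5107, -0.0364, 0.2767]
tool_rot: [0.999, -0.047, 0.01, 0.009]
force: [-0.1, -0.2, -3.6]
finger_gap: 0.502
```

Emit:
servo_tool(rows=[[[0,0,2],0,-0.3],[[0,0,5],0,-0.3],[[0,0,6],0,-0.3],[[0,0,6],0,-0.3]])

```text
t: 15.4
tcp_pos: [0.5108, -0.0365, 0.2706]
tool_rot: [0.999, -0.047, 0.01, 0.009]
force: [0.2, -0.5, -0.2]
finger_gap: 0.502
```

Lower than before and with no side force. I'll continue in small steps.

Emit:
servo_tool(rows=[[[0,0,1],0,-0.3],[[0,0,2],0,-0.3],[[0,0,2],0,-0.3]])

```text
t: 15.7
tcp_pos: [0.5111, -0.0366, 0.2694]
tool_rot: [0.999, -0.047, 0.01, 0.009]
force: [-1.1, 1.5, 5.3]
finger_gap: 0.498
```

Emit:
servo_tool(rows=[[[0,0,0],0,-0.1],[[0,0,0],0,0.2],[[0,0,0],0,0.3],[[0,0,-3],0,0.3],[[0,0,-40],0,0.3],[[0,0,-80],0,0.3],[[0,0,-80],0,0.3]])

```text
t: 16.4
tcp_pos: [0.5112, -0.0353, 0.3539]
tool_rot: [0.999, -0.047, 0.016, 0.011]
force: [1.1, 0.1, 0.3]
finger_gap: 0.652
```

```bash
python3 - <<'E'
from h import *
s=sense();print(s['t'],s['tcp_pos'],s['force'].round(1),s['finger_gap'],s['tool_rot'])
w=snap('wrist','w5.png')
E
```

```text
16.4 [ 0.51122847 -0.03533198  0.35390609] [1.1 0.1 0.3] 0.6519177185959618 [ 0.9987047  -0.04730627  0.01551593  0.01050258]
```

View pics/w5.png

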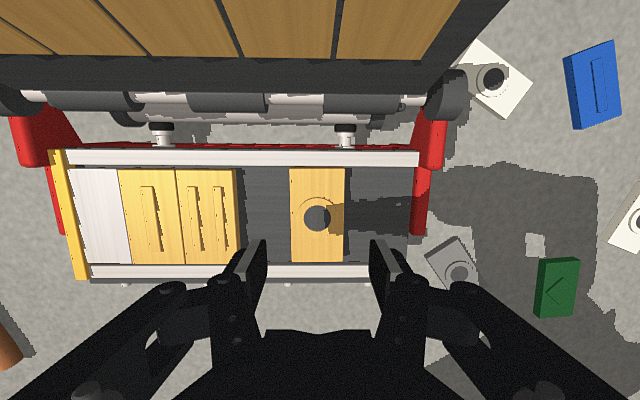

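The die lies flat and square in the channel at (317,215), ring up, with a gap to the row from u=239 to 290. I'll compute the push from the free end.

```bash
cat >> h.py <<'E'
def tipgoto(p,ang=None):
    s=sense();return goto(np.array(p)-R.from_quat(s['tool_rot']).as_matrix()[:,2]*.1734,ang,s)
def B(p): return R.from_euler('z',-YAW).apply(p-base(0,0,0))
def tip():
    s=sense();return B(s['tcp_pos']+R.from_quat(s['tool_rot']).as_matrix()[:,2]*.1734)
E
python3 - <<'E'
from h import *
s=dict(np.load('pics/w5.npz'))
for n,u,v in [('face',239,170),('face',237,255),('dieTL',290,168),('dieBL',291,262),('dieTR',343,168),('dieBR',343,262)]:print(n,B(atz(s,u,v,.107)).round(4))
print('tip',tip())
print('over',tipgoto(base(-.02,-.112,.150),-95.5));print('down',tipgoto(base(-.02,-.112,.099),-95.5))
E
```

```text
face [ 0.0197 -0.0009  0.107 ]
face [-0.0516  0.0056  0.107 ]
dieTL [ 0.0212 -0.0404  0.107 ]
dieBL [-0.0585 -0.0394  0.107 ]
dieTR [ 0.0211 -0.0817  0.107 ]
dieBR [-0.0589 -0.0835  0.107 ]
tip [-0.01751658 -0.05890648  0.17858943]
over (array([-3.3, 52.5, 29.5]), np.float64(0.1))
down (array([-4.7, 51.6, 80.5]), np.float64(0.1))
```

Emit:
servo_tool(rows=[[[-3,25,0],0,-1],[[-3,53,0],0,-1],[[-3,53,15],0,-1],[[-3,53,30],0,-1],[[-3,53,30],0,-1],[[-4,53,50],0,-1],[[-4,52,70],0,-1],[[-4,52,70],0,-1]])

```text
t: 17.25
tcp_pos: [0.5024, -0.0875, 0.2808]
tool_rot: [0.999, -0.047, 0.011, 0.009]
force: [-0.1, 0.3, 0.7]
finger_gap: -0.001
```

```bash
python3 -c "
from h import *
s=sense();print(s['t'],s['force'].round(1),s['finger_gap'],tip())
print(tipgoto(base(-.02,-.104,.099)),tipgoto(base(-.02,-.06,.099)))"
```

```text
17.25 [-0.1  0.3  0.7] -0.0011974879408912329 [-0.02149564 -0.11148514  0.10743554]
(array([ 1.3, -7.6,  8.3]), 0) (array([  1.3, -51.6,   7.6]), 0)
```

Emit:
servo_tool(rows=[[[1,0,4],0,-1],[[1,0,7],0,-1],[[1,-4,7],0,-1],[[1,-8,7],0,-1],[[1,-11,7],0,-1],[[1,-14,7],0,-1],[[1,-17,7],0,-1],[[1,-20,7],0,-1]])

```text
t: 18.05
tcp_pos: [0.5055, -0.0678, 0.2736]
tool_rot: [0.999, -0.047, 0.011, 0.01]
force: [-1.5, -2.3, -0.2]
finger_gap: 0.002
```

Emit:
servo_tool(rows=[[[0,-3,0],0,-1],[[0,-6,0],0,-1],[[0,-9,0],0,-1],[[0,-12,0],0,-1],[[0,-15,0],0,-1],[[0,-18,0],0,-1],[[0,-18,0],0,-1]])

```text
t: 18.75
tcp_pos: [0.5074, -0.0496, 0.2735]
tool_rot: [0.999, -0.047, 0.011, 0.009]
force: [-0.1, -2.0, 2.6]
finger_gap: -0.002
```

```bash
python3 - <<'E'
from h import *
st=sense();print(st['t'],st['force'].round(1),tip())
s=snap('wrist','w6.png')
E
```

```text
18.75 [-0.1 -2.   2.6] [-0.01988382 -0.07335162  0.10017481]
```

View pics/w6.png

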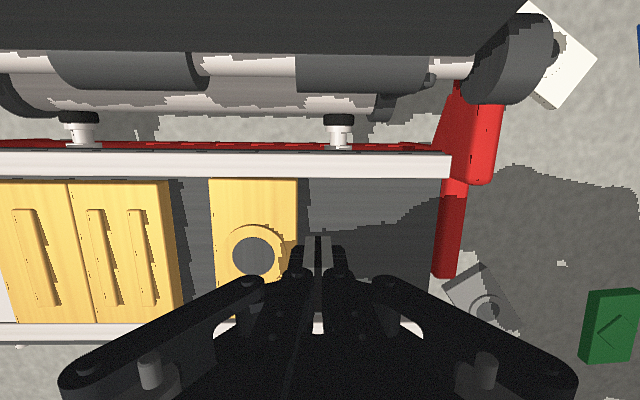

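The die is sliding square at (253,250) with about 19 mm of gap left. I'll push on slowly.

Emit:
servo_tool(rows=[[[0,-3,0],0,-1],[[0,-6,0],0,-1],[[0,-9,0],0,-1],[[0,-12,0],0,-1],[[0,-14,0],0,-1],[[0,-15,0],0,-1]])

```text
t: 19.4
tcp_pos: [0.5089, -0.0346, 0.2733]
tool_rot: [0.999, -0.047, 0.012, 0.01]
force: [-1.9, -5.6, 4.8]
finger_gap: -0.002
```

Emit:
servo_tool(rows=[[[0,-1,0],0,-1],[[0,-2,0],0,-1],[[0,-2,0],0,-1]])

```text
t: 19.7
tcp_pos: [0.5091, -0.0325, 0.2734]
tool_rot: [0.999, -0.047, 0.012, 0.01]
force: [-1.0, -4.1, 3.6]
finger_gap: 0.002
```

Emit:
servo_tool(rows=[[[0,-1,0],0,-1],[[0,-2,0],0,-1],[[0,-2,0],0,-1]])

```text
t: 20.0
tcp_pos: [0.5093, -0.0304, 0.2734]
tool_rot: [0.999, -0.047, 0.012, 0.01]
force: [-1.3, -4.8, 3.7]
finger_gap: 0.0
```

Emit:
servo_tool(rows=[[[0,-1,0],0,-1],[[0,-1,0],0,-1]])

```text
t: 20.2
tcp_pos: [0.5094, -0.0294, 0.2734]
tool_rot: [0.999, -0.047, 0.012, 0.01]
force: [-0.5, -3.9, 5.6]
finger_gap: 0.006
```

Emit:
servo_tool(rows=[[[0,-1,0],0,-1],[[0,-1,0],0,-1]])

```text
t: 20.4
tcp_pos: [0.5095, -0.0283, 0.2734]
tool_rot: [0.999, -0.047, 0.012, 0.01]
force: [0.1, -4.7, 4.2]
finger_gap: 0.002
```

```bash
python3 - <<'E'
from h import *
st=sense();print(st['t'],st['force'].round(1),tip())
s=snap('wrist','w7.png')
cv2.imwrite('pics/w7c.png',cv2.resize(s['image'][160:340,100:360],None,fx=3,fy=3))
E
```

```text
20.4 [ 0.1 -4.7  4.2] [-0.01965838 -0.0520192   0.10004315]
```

View pics/w7c.png

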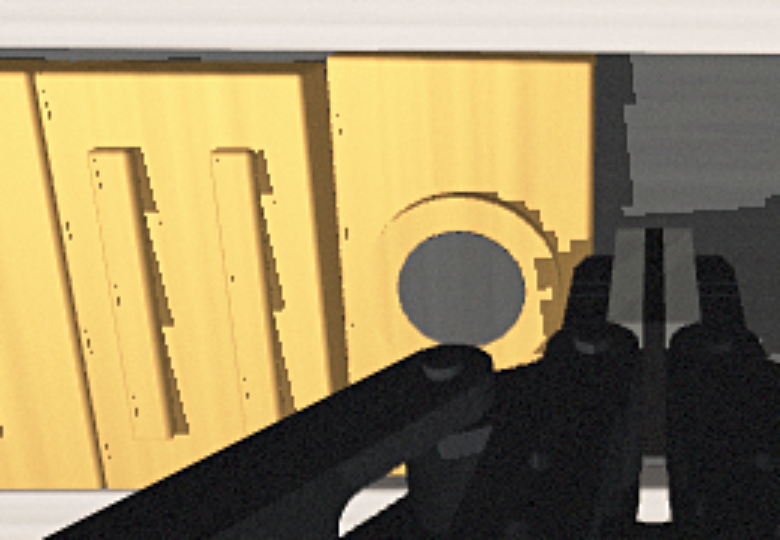

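The crop shows the die edge at u≈328–345 and the row's edge at u≈305–328, leaving about 3 mm. I'll push on in small steps.

Emit:
servo_tool(rows=[[[0,-1,0],0,-1],[[0,-2,0],0,-1],[[0,-2,0],0,-1]])

```text
t: 20.75
tcp_pos: [0.5097, -0.0264, 0.2734]
tool_rot: [0.999, -0.047, 0.012, 0.01]
force: [-0.4, -4.6, 3.9]
finger_gap: 0.0
```

Emit:
servo_tool(rows=[[[0,-1,0],0,-1],[[0,-1,0],0,-1]])

```text
t: 20.95
tcp_pos: [0.5099, -0.0255, 0.2733]
tool_rot: [0.999, -0.046, 0.012, 0.01]
force: [-0.1, -4.8, 4.9]
finger_gap: 0.002
```

Emit:
servo_tool(rows=[[[0,-1,0],0,-1],[[0,-1,0],0,-1]])

```text
t: 21.15
tcp_pos: [0.5103, -0.0249, 0.2734]
tool_rot: [0.999, -0.046, 0.012, 0.01]
force: [0.6, -7.2, 3.4]
finger_gap: -0.001
```

Force is starting to rise (−7.2 N). One more millimetre.

Emit:
servo_tool(rows=[[[0,-1,0],0,-1],[[0,-1,0],0,-1]])

```text
t: 21.35
tcp_pos: [0.5104, -0.0245, 0.2734]
tool_rot: [0.999, -0.046, 0.012, 0.011]
force: [-0.8, -8.1, 3.9]
finger_gap: -0.001
```

Emit:
servo_tool(rows=[[[0,-1,0],0,-1],[[0,-1,0],0,-1]])

```text
t: 21.55
tcp_pos: [0.5105, -0.0242, 0.2734]
tool_rot: [0.999, -0.045, 0.012, 0.012]
force: [-2.5, -8.6, 4.9]
finger_gap: -0.001
```

Emit:
servo_tool(rows=[[[0,4,0],0,-1],[[0,10,0],0,-1],[[0,10,-40],0,-1],[[0,10,-85],0,-1],[[0,-20,-100],0,-1],[[0,-20,-100],0,-1],[[0,-20,-100],0,-1]])

```text
t: 22.25
tcp_pos: [0.5095, -0.0011, 0.3726]
tool_rot: [0.999, -0.045, 0.012, 0.011]
force: [0.3, 0.2, 0.3]
finger_gap: 0.004
```

```bash
python3 - <<'E'
from h import *
st=sense();print(st['t'],st['tcp_pos'],st['force'].round(1),tip())
s=snap('wrist','w8.png')
cv2.imwrite('pics/w8c.png',cv2.resize(s['image'][130:330,80:340],None,fx=3,fy=3))
E
```

```text
22.25 [ 0.50945768 -0.00114707  0.37258191] [0.3 0.2 0.3] [-0.02227683 -0.02559132  0.19927377]
```

View pics/w8c.png

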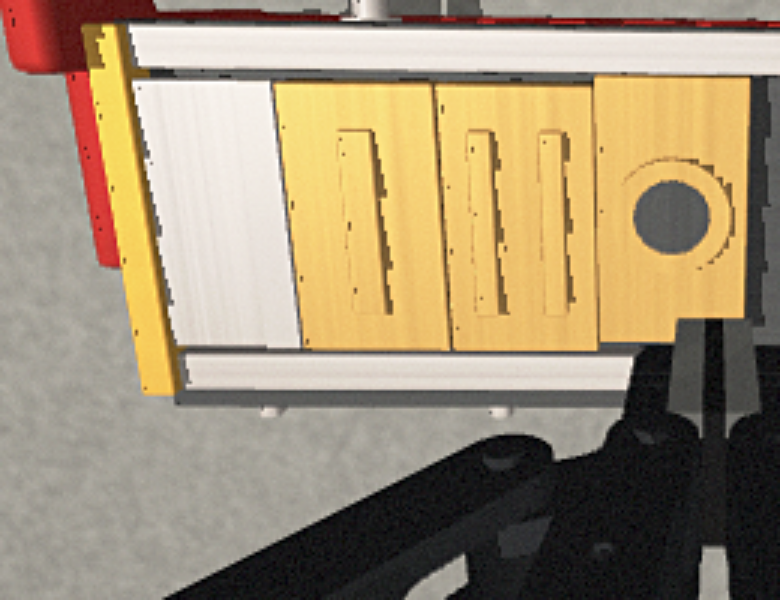

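The crop shows the die butted to the row along the seam (594,80)-(598,345), square and ring up. I'll withdraw the arm, then check numerically and with a last picture.

Emit:
servo_tool(rows=[[[0,0,-50],0,-1],[[0,0,-100],0,-1],[[-50,40,-110],0,-1],[[-90,80,-110],0,-1],[[-90,125,-110],0,-1],[[-90,170,-110],0,-1],[[-90,200,-110],0,-1],[[-90,200,-110],0,-1]])

```text
t: 23.1
tcp_pos: [0.399, -0.1946, 0.4831]
tool_rot: [0.999, -0.048, 0.011, 0.012]
force: [1.0, 0.7, -1.0]
finger_gap: 0.002
```

```bash
python3 - <<'E'
from h import *
s=dict(np.load('pics/w8.npz'));P=world(s)
c=lambda u,v:(80+u//3,130+v//3)
for n,(a,b,cc,d) in {'row':(490,90,580,120),'die':(610,90,730,140),'dieL':(605,260,640,330)}.items():
    u0,v0=c(a,b);u1,v1=c(cc,d);print(n,np.nanmedian(P[v0:v1,u0:u1,2]).round(4))
for n,u,v in [('seam',594,80),('seam',598,345),('end',749,80),('end',745,315)]:print(n,B(atz(s,80+u/3-.3,130+v/3-.3,.107)).round(4))
t=snap('top','top2.png');st=sense();print(st['t'],st['tcp_pos'],st['force'].round(1))
o=dict(np.load('pics/top1.npz'))['image'];d=cv2.resize(np.vstack([t['image'][60:290,110:500]]),None,fx=2,fy=2);cv2.imwrite('pics/t2.png',d)
E
```

```text
row 0.1068
die 0.1068
dieL 0.1068
seam [0.0214 0.0045 0.107 ]
seam [-0.0578  0.0057  0.107 ]
end [ 0.0216 -0.0386  0.107 ]
end [-0.0483 -0.0385  0.107 ]
23.15 [ 0.39888723 -0.19252282  0.48283274] [-1.   0.5 -0.6]
```

View pics/t2.png

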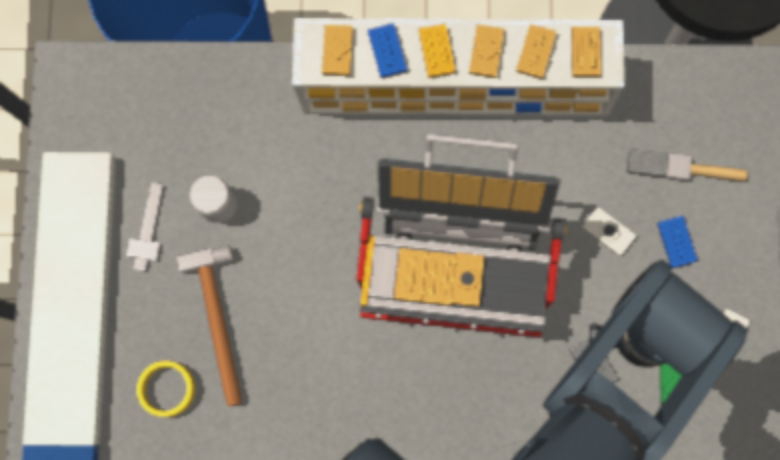

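```bash
python3 -c "
from h import *
print(sign_off())"
```

```text
the job is handed in; nothing more can be done
None
```

The job is done and handed in at about 23 s of the 72 s allowed.

- **Leaf:** I lifted it by the handle past its balance point and eased it back. The force on the finger fell from 4.7 N to 0.4 N, at roughly 1.8–1.9 rad, so it is resting on its stop. I released it there and the last picture shows it standing open on its own.
- **Die:** I laid it ring up in the channel and slid it along until it met the row; the push peaked at about 8.6 N. The last checks show:
  - its top is level with the row (0.1068 m both), so it lies on the floor;
  - the close picture showed no visible gap at the seam;
  - the measured far end is about 43–44 mm from the row's face, matching the die's 44 mm.
- **First set-down:** the die caught on the back rail with about 11 N upward. I lifted it, shifted it 2 mm forward and set it down again cleanly.
- **Disagreements and limits:**
  - The die sits about 2 mm off the channel's middle, toward the back rail, within its clearance.
  - The two pixel points I took on the seam differ by about 1 mm along the channel. I took that as calibration error, because the far edge measures square.
  - In the last picture, the tools, tape and tin, and the blue and nearest white dies look unmoved. The arm partly hides the green, grey and other white dies, so I did not confirm those there. It never worked closer than several centimetres to them.

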